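# Fit the rotor in the field centrifuge

## Robot

A 6-joint arm with a two-finger parallel gripper is mounted at the origin on the work surface. World frame = base frame: x ahead of the robot, y to its left, z up, the work surface at z = 0. Lengths are in m, angles in rad, forces in N, time in s.
With the tool pointing down it reaches from about 0.425 to 0.925 m from the base axis. Payload 12.5 kg.
Tool frame: the origin (TCP) lies on the centre line of the jaws, within the pads' length; the fingertips stand 14 mm ahead of it and the grasp point (between the pads) lies 5 mm behind it; y points along the fingers, z is the direction in which the jaws open and shut, and the axes are right-handed (so a half turn about y gives the same grasp; the last joint's range is limited). The gripper opens to 85 mm and grips with 20 to 120 N. Pads are 22 mm wide; open, the fingers measure 114 mm over their backs; the gripper's body (76 mm by 85 mm) begins 54 mm behind the grasp point. The pads swing forward as they close: fully open they stand 13 mm farther back than shut.
Start: joints at [-1.307, 0.491, 1.559, -0, 1.092, -0.106], TCP at [0.226, -0.583, 0.245] pointing down, gripper open.
Joint ranges: [-3.1, 3.1], [-0.84, 2.19], [0.05, 2.79], [-1.13, 4.28], [0.06, 2.93], [-2.69, 2.69]. Speed limits (rad/s): [2.22, 2.22, 2.79, 3.14, 3.14, 3.14].

## Interface

Orientations are given as [roll, pitch, yaw] about the fixed x, y, z axes, in that order (R = Rz(yaw) Ry(pitch) Rx(roll)).
In Python, from cell import manip, imaging, finder gives the robot as it stands. Calls block until the motion is done:
- manip.move_ptp(position, orientation): joint-space move of the TCP to a pose.
- manip.move_straight(position, orientation=None, velocity=0.15, guard=None): straight line of the TCP; orientation=None keeps the orientation; velocity is the mean speed in m/s. With guard (N) it stops when the force on the tool has changed by that much, and returns True; else False.
- manip.set_joints(angles): joint-space move.
- manip.set_gripper(opening, newtons=None): finger opening in m; newtons is the grip in N (None keeps the last); returns when the fingers have stopped.
- manip.hold(seconds).
- manip.solve_ik(position, orientation): joint angles nearest the present ones, or None.
- imaging.snapshot(name): name is "scene" or "side" or "wrist"; returns a dict with "img" (420x560x3 uint8, red, green, blue), "camera_matrix" (3x3 intrinsics, pixels), "dist" ([k1, k2, p1, p2, k3] as OpenCV has them; the pictures are not rectified), "camera_from_world" (4x4, takes a point from world to camera coordinates). Camera axes: x right, y down, z forward; pixel columns grow to the right and rows downward; lengths in m; the calibration is good to about 2 mm. A picture is of the moment at which its call begins. There is no depth.
A pose or a line that the arm cannot do raises manip.IKError and nothing moves.
- manip.job_done(): hands the job in, once; it reports no verdict.
Trained networks look in a picture, given as the dict that the camera call returned (one of the last four; its "shot" number tells which), for a name from the list of things; names that differ only in an ending like _2 or _b are one class to them, and where a whole thing is asked for, a point or a joint stands for the part that bears it (a point fixed in the world has none). Each returns a list of dicts, best first, with "conf" (0 to 1); they miss things now and then, are a little off and sometimes report something else, mostly with a low value. They report only what shows in the picture. A call takes as long as a camera call. They do not tell look-alikes from the thing itself.
- finder.search_frame(thing, picture): "point" ([row, column] in pixels, amid what is visible of it).
Readings, each from a call of its own:
- manip.read_clock(): time.
- manip.read_joint_positions(): joint angles.
- manip.read_qvel(): joint speeds.
- manip.read_joint_efforts(): joint torques, N m.
- manip.read_position(): TCP position.
- manip.read_ee_rot(): TCP orientation.
- manip.read_ft_force(): force on the tool from outside, world axes, zero at the start.
- manip.read_wrist_torque(): the same for the moment, N m.
- manip.read_finger_gap(): finger opening in m.
Only numpy, scipy, OpenCV 4.12 (cv2) and the standard library are available. Lean on these libraries where they do the work, as an engineer would, in place of code of your own. Each camera call takes 0.05 s, during which the arm holds its last target.

## Task

Get the vet's centrifuge ready for blood tubes: pick the rotor up by its black grip, set it gently on the drive shaft in the bowl and, pressing only lightly, turn it until its slots find the drive bar and it drops fully home; never force it down. Then let go, shut the lid all the way, and leave the vials and the carton where they stand.

Things in the scene. Friction and masses are not known exactly. Their poses are not given: they have to be found in the camera images.
- rotor_center (a point): Six-place aluminium rotor, loose, 290 to 470 g, 86 mm tall, upright. Point on its axis half-way up (43 mm above its underside), z up along the axis. Underside up: square hub 54 mm wide, 0 to 12 mm; body 104 mm wide to 30 mm, narrowing to 68 mm at the 48 mm deck; black round grip 30 mm across, 48 to 86 mm. Four red lines on its rim stand over the ends of the slots underneath.
- rotor_grip (a point): Point on the rotor's axis at mid-height of the black grip, 67 mm above the rotor's underside and 19 mm below the grip's top; the grip is a plain round knob, 30 mm across and 38 mm high, to be held from above at any yaw.
- rotor_bore (a point): Centre of the rotor's underside. A bore 22 mm wide and 27 mm deep opens downward here; two slots 8.6 mm wide and 8 mm deep cross the underside along the rotor's x and y axes, so the rotor fits the drive bar in four ways, a quarter turn apart.
- drive_seat (a point): Fixed point on the drive's axis, 49 mm above the table, at the top of the dark flange on which the seated rotor's underside rests (rotor_center then 43 mm above this). z up, axes as the centrifuge's. On the flange stands the steel shaft, 20 mm across, its coned tip 24 mm above the seat. A rubber mount under it holds still up to 6 N, then yields 1 mm per 2 N, hard stop 3.5 mm down (13 N).
- drive_bar (a point): Fixed point on the axis at the top of the brass drive bar, 6 mm above the seat. The bar, 6 mm wide and high and 48 mm long, crosses the shaft at an unmeasured angle (this frame does not show it; seen from above until covered). Unless a slot lies along it (3 degrees play) the rotor rides 6 mm too high. The parked drive turns along only above 0.2 N m. Over 25 N on the drive harms it.
- centrifuge: White centrifuge, fixed; origin on the table under the bowl's axis, z up, grey control panel at +x. Housing 200 x 200 mm, 110 mm high (rubber lip to 112), panel 45 mm farther at +x, 92 high. Round open bowl 132 mm across, floor 36 mm above the table, drive in its middle. The seated rotor's grip ends 25 mm above the housing's top. Lid hinged along the +y edge.
- lid_hinge (a point): Middle of the lid's hinge line, 104 mm from the bowl's axis toward the centrifuge's +y, 112 mm above the table. The frame moves with the lid: x along the hinge line (the centrifuge's x), y from the free edge to the hinge, z out through the lid's top.
- lid_top (a point): Point on the outer face of the lid's clear top, middle line, 170 mm from the hinge line toward the free edge and 40 mm out along z (30 mm short of the free edge). Axes as lid_hinge. The lid is a shell 196 mm wide, 200 mm from hinge to free edge, 40 mm thick, 350 g.
- lid (a joint): Lid angle, rad: 0 shut, growing as it opens; 1.8 to 2.0 at the start (leaning back past upright over the +y side). A stiff hinge (0.6 N m) holds it wherever it is left; 4 to 6 N on the outer face near the free edge swings it over the bowl and down.
- amber_center (a point): Bystander: amber glass vial with metal cap, 44 mm across, 85 mm tall, standing; point at its centre, z up.
- clear_center (a point): Bystander: clear glass vial with red cap, 48 mm across, 95 mm tall, standing; point at its centre, z up.
- carton_center (a point): Bystander: white and green medicine carton, 60 x 110 x 65 mm high; point at its centre, z up.
Mind the look-alikes: they are no part of the job. What is shaped like the part that bears rotor_center but pink or purple is not meant.

How it is judged:
On the way, in this order (a step that is already met when the one before it is completed fails the run):
1. the rotor is fully home on the drive and released (z of rotor_center in the frame of drive_seat below 0.0455 m and horizontal distance between rotor_center and drive_seat below 0.004 m and angle between rotor_center's own z axis and vertical below 0.06 rad and contact force between rotor and the fingers below 0.1 N), for 0.2 s.
2. the lid is shut (value of joint lid below 0.05 rad), for 0.2 s.
At the end, for the whole second after the job is handed in: The rotor sits upright and at rest on the drive, fully home: within 2.5 mm of its seat height (riding on the bar it stands 6 mm too high) and within 4 mm of the axis; the lid is shut to within 0.05 rad (3 degrees) (z of rotor_center in the frame of drive_seat below 0.0455 m and horizontal distance between rotor_center and drive_seat below 0.004 m and angle between rotor_center's own z axis and vertical below 0.06 rad and linear speed of rotor below 0.01 m/s and value of joint lid below 0.05 rad); the robot touches nothing.
It fails at once if rotor and centrifuge are pressed together with more than 25 N (contact force between rotor and centrifuge above 25 N).
It fails at once if a vial or the carton is shifted by more than 30 mm or tipped (distance of any of amber_center, clear_center, carton_center from where it was at the start of the episode above 0.03 m or angle between any of amber_center, clear_center, carton_center's own z axis and vertical above 0.5 rad).
It also fails if it takes over 70 s, if anything falls off the work surface, if the arm or the gripper's body presses on something with over 40 N, if the wrist force passes 120 N, or if a joint passes its speed limit or range.

## Working session

There is one attempt and no reset: what is moved stays moved. The work goes in short steps, each a Python script; the robot and the scene stay as the last script left them, time stands still between calls to the robot, and variables do not carry over. Pictures are saved under pics/ and viewed, and the job is handed in when it is done.

```bash
ls; mkdir -p pics
cat > h.py <<'E'
from cell import manip, imaging, finder
import numpy as np, cv2
def snap(n,fn):
    s=imaging.snapshot(n); cv2.imwrite('pics/'+fn,cv2.cvtColor(s['img'],cv2.COLOR_RGB2BGR)); return s
def ray(s,rc):
    K=np.array(s['camera_matrix'],float);T=np.array(s['camera_from_world'],float)
    p=cv2.undistortPoints(np.array([[[rc[1],rc[0]]]],float),K,np.array(s['dist'],float))[0,0]
    d=T[:3,:3].T@np.array([p[0],p[1],1.]); o=-T[:3,:3].T@T[:3,3]; return o,d
def onz(s,rc,z):
    o,d=ray(s,rc); return o+d*(z-o[2])/d[2]
def proj(s,P):
    T=np.array(s['camera_from_world'],float)
    q,_=cv2.projectPoints(np.array(P,float).reshape(-1,1,3),cv2.Rodrigues(T[:3,:3])[0],T[:3,3],np.array(s['camera_matrix'],float),np.array(s['dist'],float))
    return q[:,0,::-1]
E
python3 - <<'E'
from h import *
for n in ['scene','side','wrist']:
    s=snap(n,n+'0.png')
    T=np.array(s['camera_from_world']);print(n,-T[:3,:3].T@T[:3,3],T[2,:3])
    for t in ['rotor_center','rotor_grip','centrifuge','drive_seat','drive_bar','lid_hinge','lid_top','amber_center','clear_center','carton_center']:
        try: print(t,[(np.round(r['point']),round(r['conf'],2)) for r in finder.search_frame(t,s)[:3]])
        except Exception as e: print(t,e)
print(manip.read_clock(),manip.read_ee_rot())
E
```

```text
pics
scene [1.18777723 0.38154403 0.69493179] [-0.70811937 -0.43897692 -0.55305174]
rotor_center [(array([189., 255.]), 0.93), (array([224., 230.]), 0.64), (array([249., 192.]), 0.58)]
rotor_grip [(array([224., 230.]), 0.96), (array([248., 194.]), 0.65), (array([187., 258.]), 0.6)]
centrifuge [(array([270., 328.]), 0.67)]
drive_seat [(array([268., 330.]), 0.65)]
drive_bar [(array([265., 327.]), 0.79)]
lid_hinge [(array([236., 385.]), 0.98), (array([270., 159.]), 0.31)]
lid_top [(array([240., 388.]), 0.81), (array([223., 228.]), 0.65)]
amber_center [(array([271., 157.]), 0.68)]
clear_center [(array([283., 180.]), 0.71)]
carton_center [(array([247., 139.]), 0.8)]
side [-0.07840867  0.54689751  0.82613655] [ 0.50513964 -0.5504837  -0.6646816 ]
rotor_center [(array([194., 331.]), 0.95), (array([172., 290.]), 0.72), (array([228., 425.]), 0.65)]
rotor_grip [(array([172., 286.]), 0.83), (array([226., 428.]), 0.82)]
centrifuge [(array([231., 198.]), 0.59)]
drive_seat [(array([236., 194.]), 0.71), (array([236., 157.]), 0.58)]
drive_bar [(array([236., 155.]), 0.74), (array([234., 196.]), 0.66)]
lid_hinge [(array([235., 152.]), 0.87)]
lid_top [(array([237., 156.]), 0.67), (array([194., 332.]), 0.26)]
amber_center [(array([153., 252.]), 0.78)]
clear_center [(array([157., 234.]), 0.56)]
carton_center [(array([137., 294.]), 0.9), (array([193., 330.]), 0.55)]
wrist [ 0.30301655 -0.55384006  0.37338728] [-0.29849149 -0.11546565 -0.94740198]
rotor_center [(array([90., 41.]), 0.85)]
rotor_grip [(array([91., 39.]), 0.63)]
centrifuge []
drive_seat []
drive_bar []
lid_hinge []
lid_top []
amber_center []
clear_center []
carton_center []
1.65 [-1.57065292e+00 -3.72031331e-05 -2.77181953e+00]
```

View pics/scene0.png

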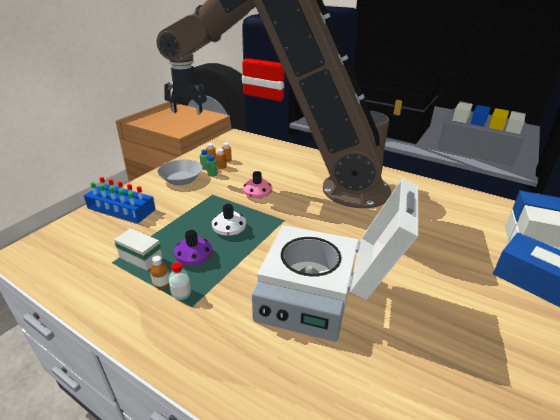

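View pics/side0.png

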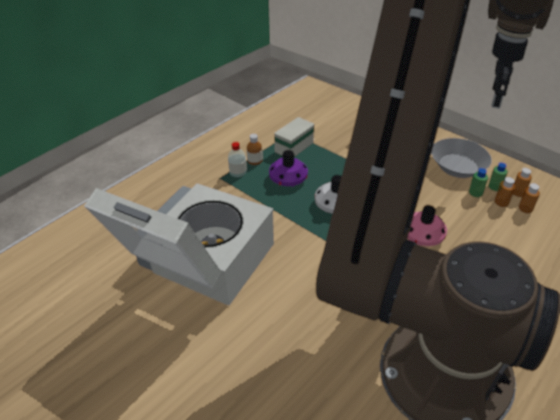

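View pics/wrist0.png

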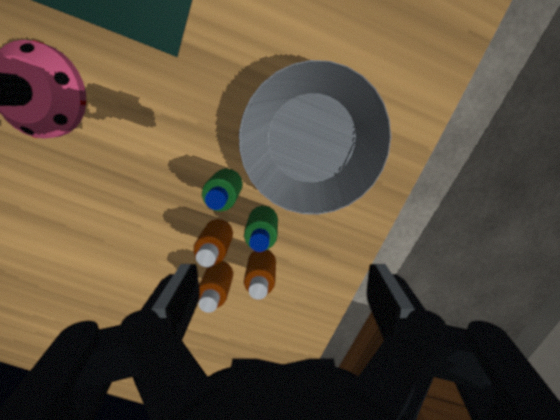

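Run:
```python
from h import *
a=imaging.snapshot('scene');b=imaging.snapshot('side')
print('rotor',onz(a,(212,228),.067),onz(b,(184,336),.067))
print('bowl',onz(a,(257,311),.112),onz(b,(224,211),.112))
print('amber',onz(a,(272,158),.04),'clear',onz(a,(284,180),.045),'carton',onz(a,(249,138),.03),'purple',onz(a,(240,192),.067),'pink',onz(a,(180,257),.067))
# housing top corners in scene: 
for rc in [(229,271),(234,357),(291,350),(280,257)]: print(onz(a,rc,.110))
for n,s in(('scene0',a),('side0',b)):
    im=cv2.cvtColor(s['img'],cv2.COLOR_RGB2BGR)
    c=im[170:350,100:440] if n=='scene0' else im[120:310,80:380]
    cv2.imwrite('pics/%s_z.png'%n,cv2.resize(c,None,fx=2.3,fy=2.3,interpolation=cv2.INTER_CUBIC))
T=np.array(imaging.snapshot('wrist')['camera_from_world']);print(T)
```

```text
rotor [ 0.44965989 -0.23526481  0.067     ] [ 0.44702986 -0.23589996  0.067     ]
bowl [0.55060446 0.0925311  0.112     ] [0.53542221 0.08954707 0.112     ]
amber [ 0.73293199 -0.2418775   0.04      ] clear [ 0.73781122 -0.1606858   0.045     ] carton [ 0.68949942 -0.36783163  0.03      ] purple [ 0.61112274 -0.23283926  0.067     ] pink [ 0.23748592 -0.27413592  0.067     ]
[ 0.50382948 -0.04891158  0.11      ]
[0.40315353 0.14978483 0.11      ]
[0.60385904 0.21399371 0.11      ]
[0.68192682 0.02738226 0.11      ]
[[ 3.61321227e-01 -9.32441382e-01 -2.00404834e-04 -6.25835752e-01]
 [-8.83373727e-01 -3.42376286e-01  3.20045835e-01 -4.14450901e-02]
 [-2.98492595e-01 -1.15462321e-01 -9.47402039e-01  3.80246032e-01]
 [ 0.00000000e+00  0.00000000e+00  0.00000000e+00  1.00000000e+00]]
```

View pics/scene0_z.png

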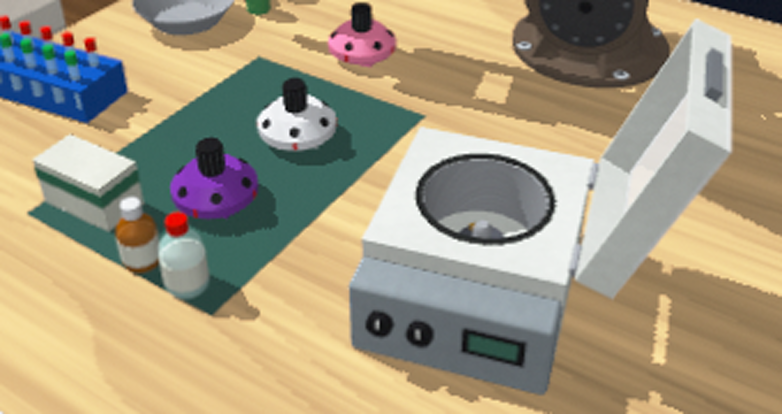

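View pics/side0_z.png

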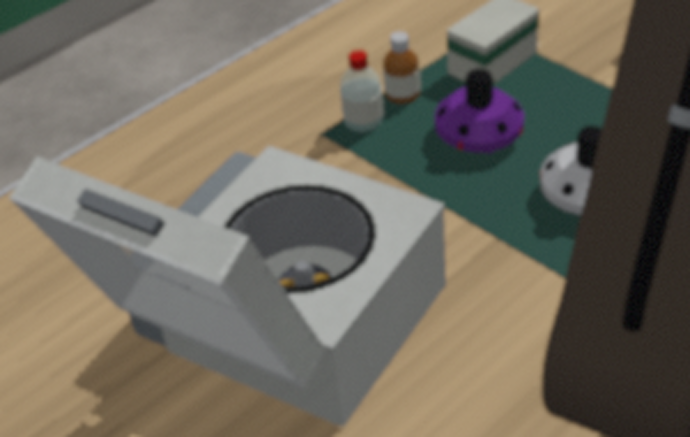

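Run:
```python
from h import *
for p in [(.449,-.235,.28),(.545,.09,.3)]:
    print(p)
    for k in range(-12,13,2):
        y=k*np.pi/12
        q=manip.solve_ik(p,[-np.pi/2,0,y]); print(k*15, None if q is None else np.round(q,2))
```

```text
(0.449, -0.235, 0.28)
-180 [-0.61  0.29  1.8  -0.    1.06  0.96]
-150 [-0.61  0.29  1.8  -0.    1.06  0.43]
-120 [-0.61  0.29  1.8  -0.    1.06 -0.09]
-90 [-0.61  0.29  1.8   0.    1.06 -0.61]
-60 [-0.61  0.29  1.8   0.    1.06 -1.14]
-30 [-0.61  0.29  1.8   0.    1.06 -1.66]
0 [-0.61  0.29  1.8   0.    1.06 -2.18]
30 None
60 None
90 [-0.61  0.29  1.8  -0.    1.06  2.53]
120 [-0.61  0.29  1.8  -0.    1.06  2.01]
150 [-0.61  0.29  1.8  -0.    1.06  1.48]
180 [-0.61  0.29  1.8  -0.    1.06  0.96]
(0.545, 0.09, 0.3)
-180 [ 0.04  0.33  1.66 -0.    1.14  1.61]
-150 [ 0.04  0.33  1.66 -0.    1.14  1.09]
-120 [ 0.04  0.33  1.66 -0.    1.14  0.57]
-90 [ 0.04  0.33  1.66 -0.    1.14  0.04]
-60 [ 0.04  0.33  1.66  0.    1.14 -0.48]
-30 [ 0.04  0.33  1.66  0.    1.14 -1.  ]
0 [ 0.04  0.33  1.66  0.    1.14 -1.53]
30 [ 0.04  0.33  1.66  0.    1.14 -2.05]
60 [ 0.04  0.33  1.66  0.    1.14 -2.57]
90 None
120 [ 0.04  0.33  1.66 -0.    1.14  2.66]
150 [ 0.04  0.33  1.66 -0.    1.14  2.14]
180 [ 0.04  0.33  1.66 -0.    1.14  1.61]
```

Run:
```python
from h import *
import pickle
R=[]
t=manip.read_clock()
for nm,p,ys in [('bowl',(.545,.09,.3),(-180,0)),('rotor',(.449,-.235,.27),(0,-180))]:
    for y in ys:
        manip.move_ptp(p,[-np.pi/2,0,np.radians(y)])
        s=snap('wrist','%s_%d.png'%(nm,-y)); s['nm']=nm;s['y']=y;s['tcp']=manip.read_position();R.append(s)
        for th in (['drive_bar','drive_seat'] if nm=='bowl' else ['rotor_grip','rotor_center']):
            print(nm,y,th,[(np.round(r['point']),round(r['conf'],2)) for r in finder.search_frame(th,s)[:3]])
        print(manip.read_clock()-t,s['tcp'])
pickle.dump(R,open('R.pkl','wb'))
```

```text
bowl -180 drive_bar [(array([199., 202.]), 0.93), (array([ 28., 546.]), 0.25)]
bowl -180 drive_seat [(array([194., 202.]), 0.77), (array([242.,  88.]), 0.43)]
2.7917000000000005 [0.54515529 0.08939763 0.29990251]
bowl 0 drive_bar [(array([163., 402.]), 0.63), (array([287.,  73.]), 0.55)]
bowl 0 drive_seat [(array([160., 404.]), 0.9)]
5.5917 [0.54500282 0.08998793 0.30002126]
rotor 0 rotor_grip [(array([278., 278.]), 0.95), (array([168., 280.]), 0.86), (array([  7., 234.]), 0.56)]
rotor 0 rotor_center [(array([276., 274.]), 0.9), (array([167., 281.]), 0.83), (array([  8., 235.]), 0.68)]
7.0249999999999995 [ 0.44953349 -0.23422272  0.27011402]
rotor -180 rotor_grip [(array([ 38., 290.]), 0.97), (array([319., 319.]), 0.72), (array([175., 283.]), 0.69)]
rotor -180 rotor_center [(array([321., 319.]), 0.7)]
9.825 [ 0.44898813 -0.23497511  0.27000464]
```

View pics/bowl_180.png

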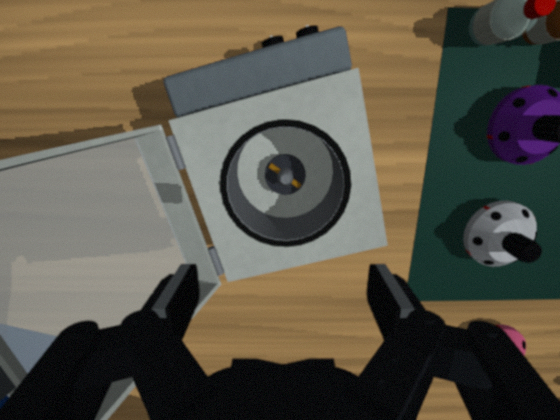

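View pics/bowl_0.png

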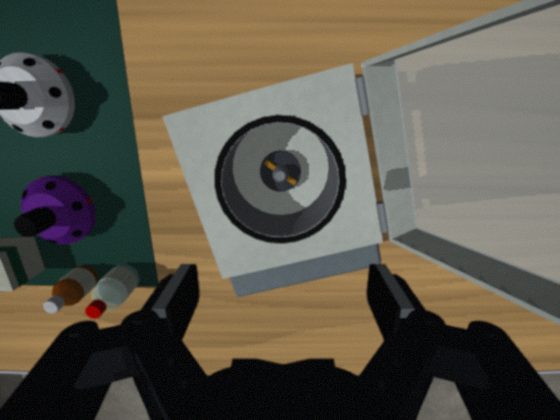

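View pics/rotor_0.png

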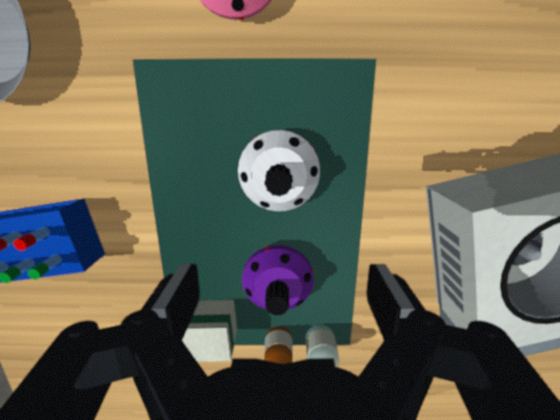

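View pics/rotor_180.png

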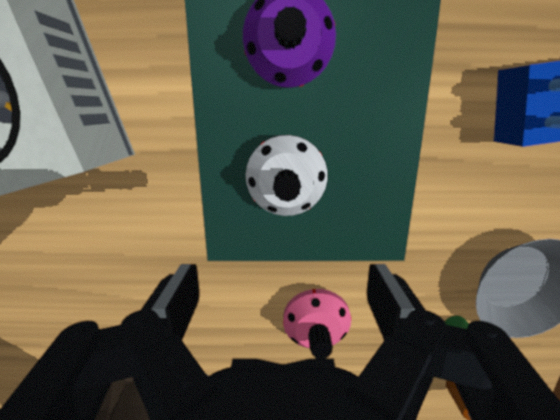

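Run:
```python
from h import *
import pickle
R=pickle.load(open('R.pkl','rb'))
B={('bowl',-180):(177,285),('bowl',0):(176,280),('rotor',0):(172,279),('rotor',-180):(175,287)}
tiles=[]
for s in R:
    r,c=B[(s['nm'],s['y'])]; h=26 if s['nm']=='bowl' else 48
    im=cv2.cvtColor(s['img'],cv2.COLOR_RGB2BGR)[r-h:r+h,c-h:c+h]
    print(s['nm'],s['y'],'r0,c0',r-h,c-h,'scale',400/(2*h))
    tiles.append(cv2.resize(im,(400,400),interpolation=cv2.INTER_CUBIC))
cv2.imwrite('pics/zb.png',np.hstack(tiles[:2]));cv2.imwrite('pics/zr.png',np.hstack(tiles[2:]))
```

```text
bowl -180 r0,c0 151 259 scale 7.6923076923076925
bowl 0 r0,c0 150 254 scale 7.6923076923076925
rotor 0 r0,c0 124 231 scale 4.166666666666667
rotor -180 r0,c0 127 239 scale 4.166666666666667
```

View pics/zb.png

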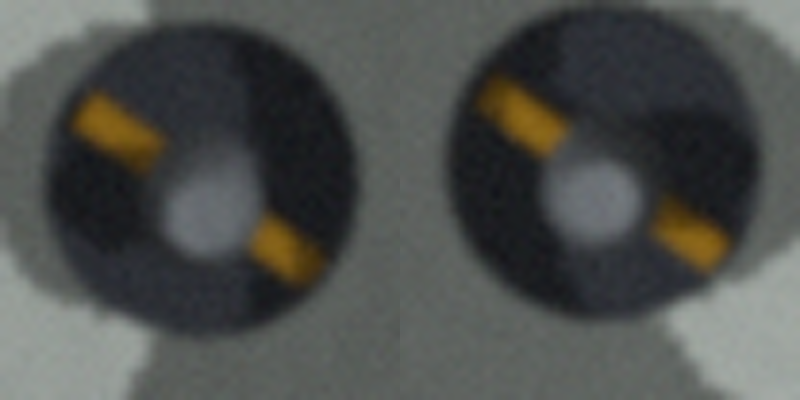

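View pics/zr.png

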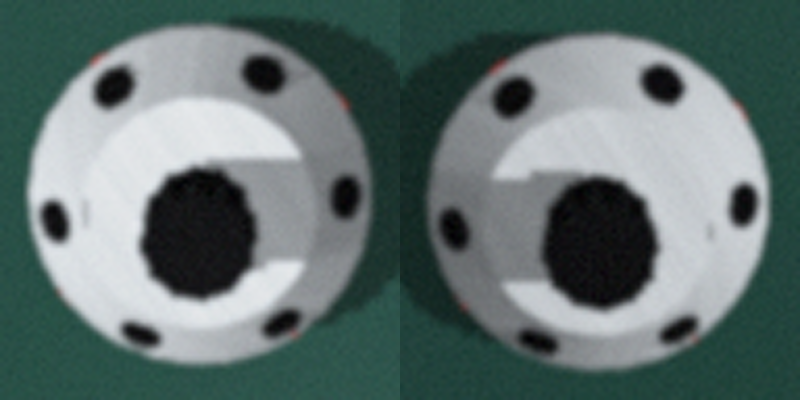

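Run:
```python
from h import *
import pickle
R=pickle.load(open('R.pkl','rb'))
off={('bowl',-180):(151,259,7.6923),('bowl',0):(150,254,7.6923),('rotor',0):(124,231,4.1667),('rotor',-180):(127,239,4.1667)}
fl={-180:(201.5,179),0:(204.5,162.5)}
bar={-180:[(86,106),(315,271)],0:[(86,88),(321,257)]}
mk={0:[(97,60),(343,102),(294,334),(60,294)],-180:[(98,66),(340,109),(294,340),(63,307)]}
bb={0:(28,371,24,364),-180:(28,369,34,370)}
cs=[]
for s in R:
    y=s['y'];r0,c0,k=off[(s['nm'],y)]
    w=lambda xy,z: onz(s,(r0+(xy[1]+.5)/k-.5,c0+(xy[0]+.5)/k-.5),z)[:2]
    if s['nm']=='bowl':
        a,b=[w(p,.055) for p in bar[y]]
        print('flange',w(fl[y],.049),'bar mid',(a+b)/2,'len',np.linalg.norm(a-b),'ang',np.degrees(np.arctan2(*(b-a)[::-1]))%180)
    else:
        P=[w(p,.03) for p in mk[y]]
        for i,j in((0,2),(1,3)): print('diam',np.linalg.norm(P[i]-P[j]),'mid',(P[i]+P[j])/2,'ang',np.degrees(np.arctan2(*(P[j]-P[i])[::-1]))%90)
        x0,x1,y0,y1=bb[y];print('outline c',w(((x0+x1)/2,(y0+y1)/2),.03), np.linalg.norm(w((x0,190),.03)-w((x1,190),.03)))
    # bowl rim ellipse: dark ring
# centrifuge yaw: housing edges in bowl pics at z=.11 
for s in R[:2]:
    pts={-180:[(118,170),(69,358),(245,386),(280,222)],0:[(118,165),(65,353),(243,382),(278,222)]}[s['y']]
    P=[onz(s,p,.11)[:2] for p in pts]
    print('corners',np.round(P,4).tolist(),'mean',np.mean(P,0))
    for i in range(4): d=P[(i+1)%4]-P[i]; print(np.linalg.norm(d),np.degrees(np.arctan2(d[1],d[0]))%90)
```

```text
flange [0.54445321 0.08582481] bar mid [0.54399961 0.08580898] len 0.047503323325478033 ang 53.68913462478359
flange [0.5420394  0.08604724] bar mid [0.54263837 0.08615459] len 0.04840340902108971 ang 53.73849583480787
diam 0.10319856196742552 mid [ 0.44599687 -0.24051619] ang 35.12001722059153
diam 0.10443202350958075 mid [ 0.44554835 -0.24081488] ang 34.5217157587985
outline c [ 0.44361084 -0.24034534] 0.1037677961238397
diam 0.10420731915240233 mid [ 0.44730955 -0.24069805] ang 35.187606121851616
diam 0.10438987644608287 mid [ 0.44647896 -0.24022926] ang 36.25464871812014
outline c [ 0.44911337 -0.24038615] 0.10345808204761013
corners [[0.6171, 0.2053], [0.6634, 0.0141], [0.4717, -0.0345], [0.4238, 0.164]] mean [0.54401409 0.08722231]
0.19674425365863468 13.618606404549936
0.19783777957398532 14.209622331472076
0.20415645964902482 13.545744364283877
0.19764063521287362 12.061267985619702
corners [[0.4735, -0.0327], [0.4236, 0.1585], [0.6164, 0.2073], [0.664, 0.0141]] mean [0.54435864 0.08679668]
0.1976847202960394 14.638093848986927
0.19889397826988556 14.188991021146961
0.19902216735705636 13.836810171228365
0.1961257286156466 13.797593128652721
```

Run:
```python
from h import *
P=np.array([.4463,-.2405])
D=lambda y:[-np.pi/2,0,np.radians(y)]
t=manip.read_clock()
manip.move_ptp([*P,.16],D(-180))
print(manip.move_straight([*P,.067],velocity=.12,guard=5))
manip.set_gripper(.0,20); print(manip.read_finger_gap(),manip.read_position(),manip.read_ft_force())
manip.set_gripper(.06)
manip.move_straight([*P,.105])
manip.move_ptp([*P,.105],D(-90))
print(manip.move_straight([*P,.067],velocity=.12,guard=5))
manip.set_gripper(.0,60); print(manip.read_finger_gap(),manip.read_position(),manip.read_ft_force())
print(manip.read_clock()-t)
snap('wrist','grip.png');snap('scene','grip_s.png')
manip.move_straight([*P,.20],velocity=.12);print(manip.read_finger_gap(),manip.read_ft_force(),manip.read_wrist_torque())
snap('wrist','grip2.png');snap('scene','grip2_s.png')
```

```text
False
0.029325874482256584 [ 0.44636117 -0.24047512  0.06717489] [-0.4597279   1.26102753  3.69475488]
False
0.02853980828552742 [ 0.44642612 -0.24066376  0.06782221] [-1.88301524 -0.29999412  5.00867862]
5.041699999999999
0.028806060654394918 [ 0.52599115 -0.48492557 -4.23356112] [-0.02773603 -0.0094321  -0.03415081]
```

View pics/grip2.png

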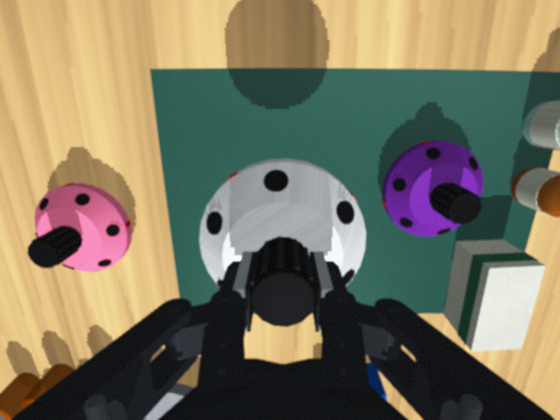

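View pics/grip2_s.png

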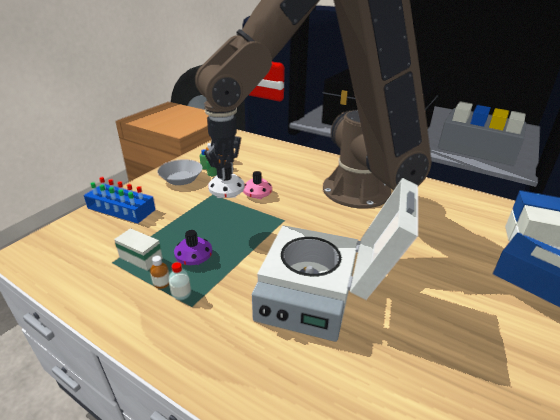

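Run:
```python
from h import *
s=imaging.snapshot('wrist')
im=s['img'].astype(int)
m=(im[...,0]>110)&(im[...,0]-im[...,1]>60)&(im[...,0]-im[...,2]>50)
m[:, :195]=0;m[:,370:]=0;m[:150]=0;m[300:]=0
n,l,st,c=cv2.connectedComponentsWithStats(m.astype(np.uint8))
p=manip.read_position();print(p)
for i in range(1,n):
    for z in(p[2]-.0678+.03,p[2]-.0678+.025):
        w=onz(s,c[i][::-1],z);d=w[:2]-p[:2];print(st[i][4],c[i],np.linalg.norm(d),np.degrees(np.arctan2(d[1],d[0]))%90)
c0=im[150:310,190:375].astype(np.uint8)
cv2.imwrite('pics/gz.png',cv2.resize(cv2.cvtColor(c0,cv2.COLOR_RGB2BGR),None,fx=4,fy=3.7,interpolation=cv2.INTER_CUBIC))
```

```text
[ 0.4461442  -0.24041844  0.1993938 ]
14 [230.92857143 176.35714286] 0.05270633210137628 33.91145596799403
14 [230.92857143 176.35714286] 0.05228050967944643 35.423046227315126
2 [356.  200.5] 0.05229891004816144 34.03459242107961
2 [356.  200.5] 0.05253120645930111 31.820057929443667
```

View pics/gz.png

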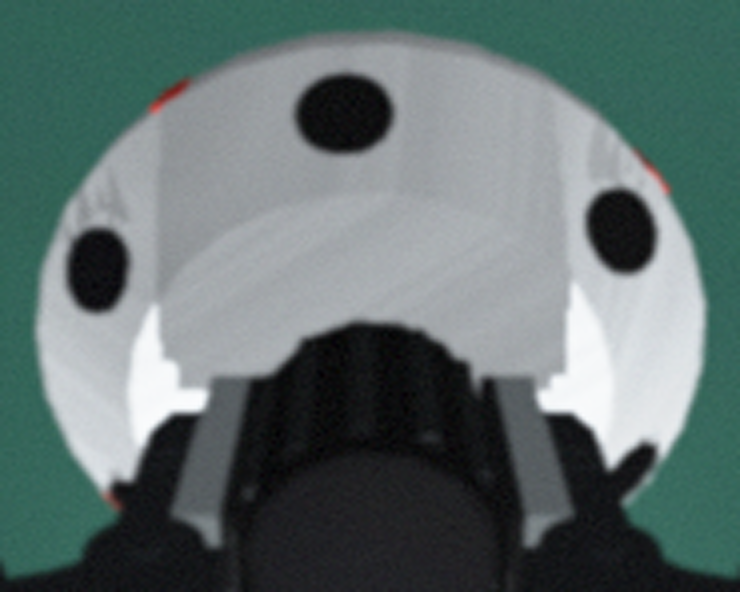

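Run:
```python
from h import *
C=np.array([.5433,.0860])
D=lambda y:[-np.pi/2,0,np.radians(y)]
t=manip.read_clock()
manip.move_straight([.4463,-.2405,.24],velocity=.2)
manip.move_ptp([*C,.24],D(-70.8))
manip.move_straight([*C,.15],velocity=.1)
f0=manip.read_ft_force();print(f0,manip.read_position())
g=manip.move_straight([*C,.1245],velocity=.02,guard=3)
print(g,manip.read_position(),manip.read_ft_force()-f0,manip.read_clock()-t)
snap('wrist','pl.png');snap('scene','pl_s.png')
```

```text
[ 0.72225766  1.49658334 -4.75719503] [0.54360207 0.08596151 0.15052209]
False [0.54336299 0.08598625 0.1246158 ] [-0.37978758 -0.88140236  1.43813107] 4.1083
```

View pics/pl.png

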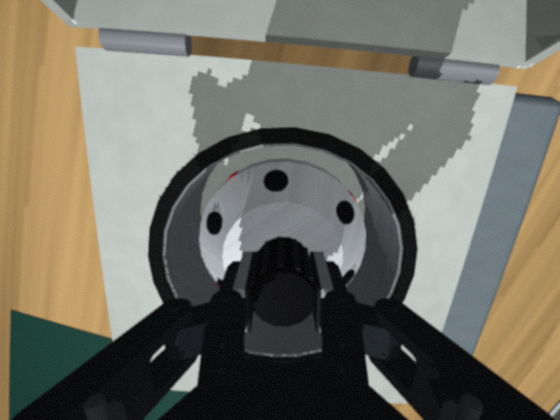

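Run:
```python
from h import *
C=np.array([.5433,.0860])
f0=manip.read_ft_force()
g=manip.move_straight([*C,.1172],velocity=.015,guard=3)
p=manip.read_position()
print(g,p,manip.read_ft_force()-f0,manip.read_wrist_torque(),manip.read_clock())
```

```text
False [0.54329919 0.08598417 0.11715434] [-0.64939156  0.58694024 -0.36824231] [ 0.04504583 -0.01401377  0.02189662] 23.0167
```

Run:
```python
from h import *
C=np.array([.5433,.0860])
f0=manip.read_ft_force()
g=manip.move_straight([*C,.1160],velocity=.01,guard=3)
print(g,manip.read_position(),manip.read_ft_force()-f0)
manip.set_gripper(.055); print(manip.read_finger_gap(),manip.read_ft_force())
manip.hold(.3)
manip.move_straight([*C,.26],velocity=.12)
s=snap('wrist','rel.png');snap('scene','rel_s.png');snap('side','rel_d.png')
import pickle;pickle.dump(s,open('rel.pkl','wb'))
print(manip.read_position(),manip.read_ft_force(),manip.read_clock())
```

```text
True [0.54334285 0.0860264  0.11584243] [ 1.67106732 -0.22172537  5.29579454]
0.054469229893446866 [ 0.17558682 -0.46871149  0.34764422]
[0.54317621 0.08601721 0.25943137] [ 0.17988565  0.06394229 -0.81714575] 25.4083
```

View pics/rel.png

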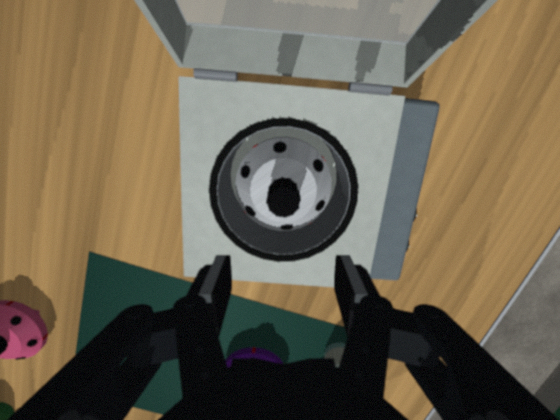

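View pics/rel_s.png

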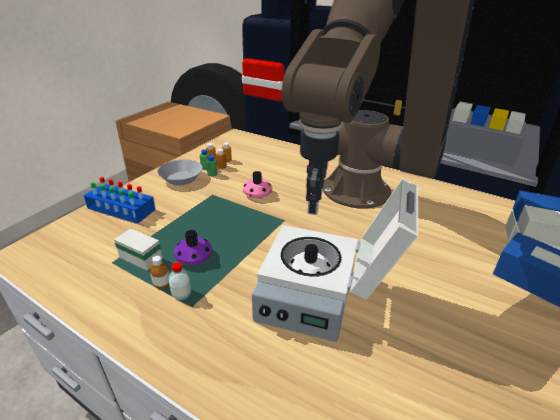

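View pics/rel_d.png

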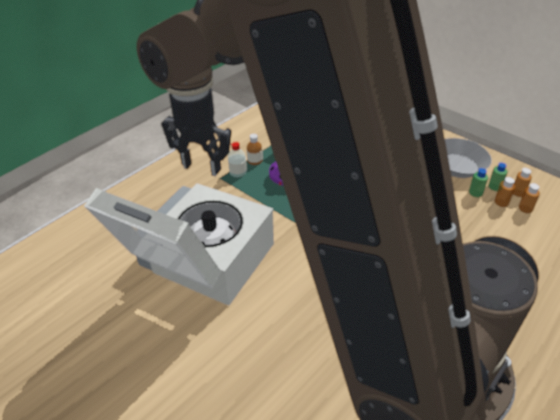

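```bash
cat > lid.py <<'E'
from h import *
yaw=np.radians(14.0)
C=np.array([.5433,.0860]); ex=np.array([np.cos(yaw),np.sin(yaw)]); ey=np.array([-np.sin(yaw),np.cos(yaw)])
H=C+.104*ey
OR=[-np.pi/2,0,yaw-np.pi/2]
def W(yo,z): return [*(H+yo*ey),z]
def tcp(th,r=.165):
    if th>np.pi/2: y=-.2*np.cos(th)+.04*np.sin(th); z=.112+.145+.01*min(1,(2-th)/.4)
    else:
        y=-r*np.cos(th)+.04*np.sin(th); z=.112+min(r*np.sin(th)+.04*np.cos(th),.155)
    return W(y+.011,z+.014)
E
python3 - <<'E'
from lid import *
import pickle
s=pickle.load(open('rel.pkl','rb'))
print('H',H,'img hinge',(onz(s,(74,215),.112)+onz(s,(88,371),.112))/2)
a=onz(s,(76,200),.112);b=onz(s,(90,365),.112)
# grip top
print('grip top',onz(s,(197,284),.135))
for p in [W(.2,.38),W(.2,.268),*[tcp(t) for t in np.arange(1.9,-.05,-.2)]]:
    q=manip.solve_ik(p,OR);print(np.round(p,3),None if q is None else np.round(q,2))
# lid outline projections to estimate angle in scene view
s=imaging.snapshot('scene')
for th in(1.8,1.9,2.0):
    P=[]
    for sx in(-.098,.098):
        for n in(0,.04):
            y=-.2*np.cos(th)+n*np.sin(th);z=.112+.2*np.sin(th)+n*np.cos(th)
            P.append([*(H+y*ey+sx*ex),z])
    print(th,np.round(proj(s,P)).tolist())
E
```

```text
H [0.51814012 0.18691076] img hinge [0.51768446 0.18624639 0.112     ]
grip top [0.54219037 0.09115948 0.135     ]
[0.47  0.381 0.38 ] [ 0.57  0.36  1.41 -0.    1.37  0.33]
[0.47  0.381 0.268] [ 0.57  0.44  1.58 -0.    1.12  0.33]
[0.491 0.297 0.274] [0.43 0.39 1.65 0.   1.1  0.18]
[0.5   0.261 0.278] [0.36 0.37 1.67 0.   1.1  0.12]
[0.509 0.225 0.281] [0.3  0.36 1.68 0.   1.1  0.05]
[0.517 0.192 0.281] [ 0.24  0.35  1.69  0.    1.1  -0.01]
[0.525 0.16  0.281] [ 0.17  0.35  1.7   0.    1.1  -0.07]
[0.533 0.128 0.28 ] [ 0.12  0.35  1.7   0.    1.09 -0.13]
[0.54  0.1   0.263] [ 0.06  0.36  1.72  0.    1.05 -0.18]
[0.546 0.076 0.24 ] [ 0.02  0.39  1.75  0.    1.   -0.23]
[0.551 0.056 0.213] [-0.02  0.43  1.77  0.    0.94 -0.26]
[0.554 0.042 0.182] [-0.04  0.47  1.8   0.    0.87 -0.29]
1.8 [[173.0, 391.0], [179.0, 408.0], [221.0, 384.0], [229.0, 405.0]]
1.9 [[177.0, 399.0], [184.0, 416.0], [225.0, 395.0], [235.0, 415.0]]
2.0 [[181.0, 407.0], [190.0, 423.0], [230.0, 404.0], [242.0, 423.0]]
```

Run:
```python
from lid import *
manip.move_straight([*C,.40],velocity=.25)
manip.set_gripper(0.0)
manip.move_ptp(W(.2,.40),OR)
manip.move_straight(W(.2,.269),velocity=.2)
f0=manip.read_ft_force()
g=manip.move_straight(tcp(1.8),velocity=.06,guard=3)
p=manip.read_position();print(g,p,(p[:2]-H)@ey-.011,manip.read_ft_force()-f0,manip.read_clock())
snap('scene','l1.png');snap('side','l1d.png')
```

```text
True [0.49010406 0.299515   0.27461893] 0.10504195760889898 [-0.16052345 -0.4961996  -0.78942654] 29.975
```

View pics/l1.png

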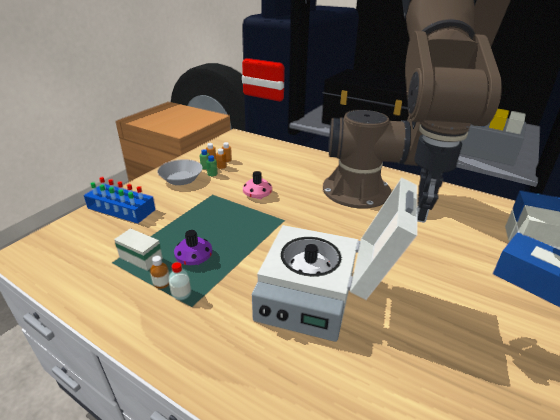

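View pics/l1d.png

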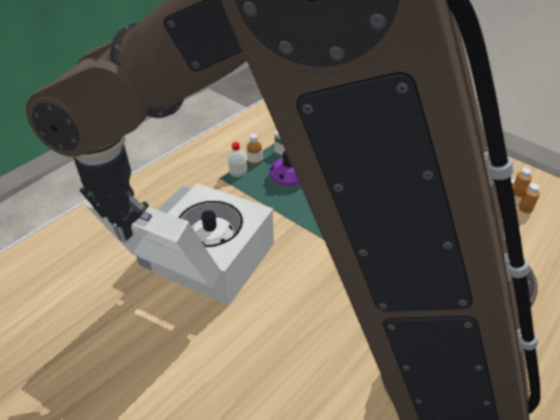

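Run:
```python
from lid import *
for th in [1.8,1.65,1.5,1.35,1.2,1.05,.9]:
    g=manip.move_straight(tcp(th),velocity=.09,guard=14)
    print(th,g,np.round(manip.read_position(),3),np.round(manip.read_ft_force(),1))
    if g: break
print(manip.read_clock())
snap('scene','l2.png');snap('side','l2d.png')
```

```text
1.8 False [0.495 0.279 0.276] [ 0.1 -0.2 -0. ]
1.65 True [0.498 0.267 0.278] [ 0.1 -0.7  5.4]
30.725
```

View pics/l2.png

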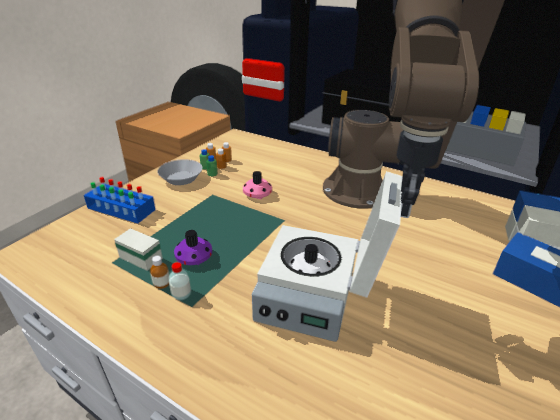

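View pics/l2d.png

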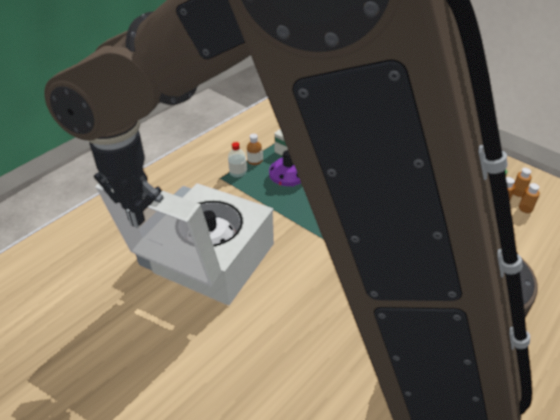

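```bash
cat >> lid.py <<'E'
def tcp2(th,r=.19,zc=.172):
    y=-.2*np.cos(th)+.04*np.sin(th) if th>np.pi/2 else -r*np.cos(th)+.04*np.sin(th)
    z=.112+(zc if th>np.pi/2 else min(r*np.sin(th)+.04*np.cos(th),zc))
    return W(y+.011,z+.014)
E
python3 - <<'E'
from lid import *
p=manip.read_position(); q=np.array(p); q[:2]+=.006*ey; 
manip.move_straight(q,velocity=.05)
q[2]=.112+.172+.014;manip.move_straight(q,velocity=.1)
print(manip.read_ft_force())
for th in [1.65,1.5,1.35,1.2,1.05,.9]:
    g=manip.move_straight(tcp2(th),velocity=.09,guard=14)
    print(th,g,np.round(manip.read_position(),3),np.round(manip.read_ft_force(),1))
    if g: break
print(manip.read_clock())
snap('scene','l3.png');snap('side','l3d.png')
E
```

```text
[ 0.30303203  0.35709654 -0.10189412]
1.65 False [0.502 0.251 0.298] [-0.7 -0.2 -0.5]
1.5 False [0.509 0.223 0.298] [-0.   1.1  0. ]
1.35 False [0.516 0.195 0.298] [-0.5  0.5 -0.7]
1.2 False [0.523 0.167 0.298] [0.6 0.4 0.2]
1.05 False [0.53  0.139 0.298] [-0.6  0.5  0.4]
0.9 False [0.537 0.113 0.298] [ 0.9 -0.3  0.5]
34.175
```

View pics/l3.png

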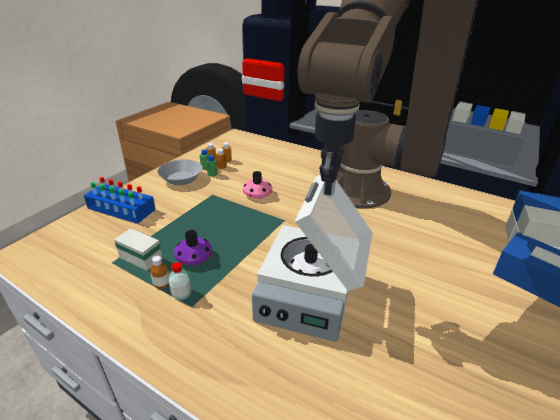

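View pics/l3d.png

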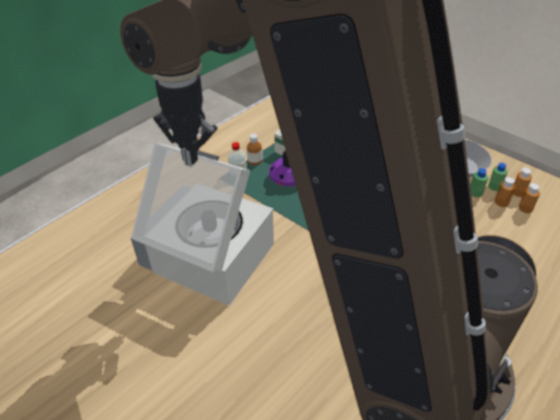

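Run:
```python
from lid import *
for th in [.8,.7,.55,.4,.28,.16,.08]:
    g=manip.move_straight(tcp2(th,r=.165+.02*th),velocity=.09,guard=16)
    print(th,g,np.round(manip.read_position(),3),np.round(manip.read_ft_force(),1))
    if g: break
print(manip.read_clock())
snap('scene','l4.png');snap('side','l4d.png')
```

```text
0.8 False [0.539 0.103 0.283] [ 0.2  0.  -1.1]
0.7 False [0.542 0.089 0.271] [-0.5  0.1 -0.3]
0.55 False [0.547 0.072 0.252] [ 0.2 -0.6 -0.7]
0.4 False [0.55  0.058 0.23 ] [0.3 0.1 0.2]
0.28 False [0.552 0.049 0.211] [ 0.7  0.6 -0. ]
0.16 False [0.554 0.043 0.192] [ 0.3 -0.  -0.3]
0.08 False [0.555 0.04  0.179] [-0.6 -0.3  0.1]
36.925
```

View pics/l4.png

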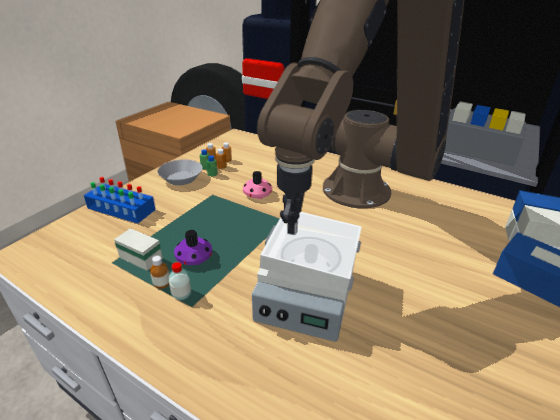

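View pics/l4d.png

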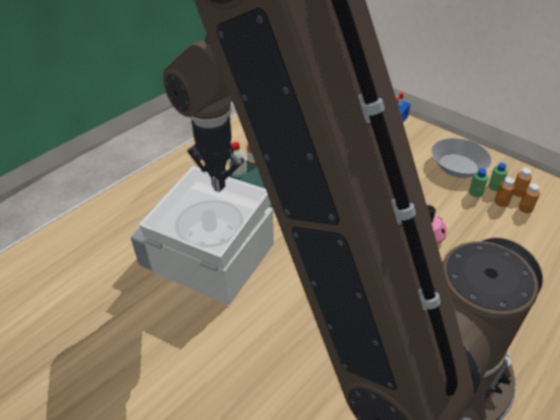

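Run:
```python
from lid import *
p=np.array(manip.read_position());q=p.copy();q[2]=.155
g=manip.move_straight(q,velocity=.03,guard=12)
print(g,manip.read_position(),manip.read_ft_force())
snap('scene','l5.png')
q=np.array(manip.read_position());q[2]+=.004
manip.hold(.3)
u=[*(H+(-.17)*ey),.30]
manip.move_straight([p[0],p[1],.30],velocity=.2)
print(manip.read_clock(),manip.read_ft_force())
snap('scene','l6.png');snap('side','l6d.png');snap('wrist','l6w.png')
```

```text
True [0.55514399 0.03947844 0.1659889 ] [-2.5656926  -0.79921214 10.75702444]
38.7333 [ 0.34613688  0.13725322 -0.60864303]
```

View pics/l6.png

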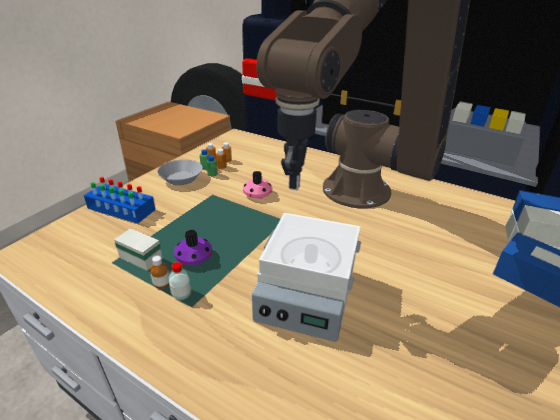

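View pics/l6d.png

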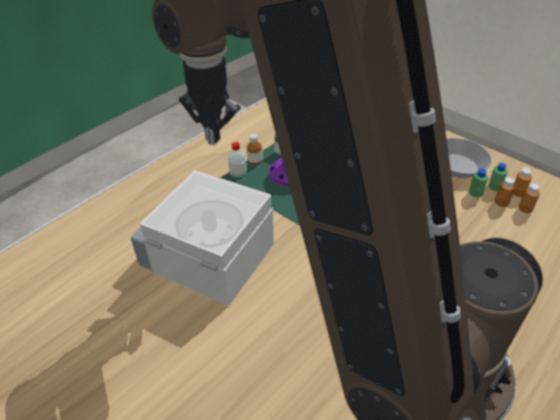

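View pics/l6w.png

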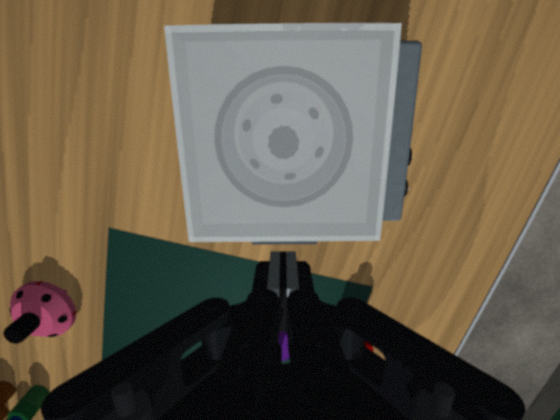

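Run:
```python
from lid import *
s=imaging.snapshot('scene')
for th in(0,.05,.1):
    P=[[*(H+(-.2*np.cos(th)+.04*np.sin(th))*ey+sx*ex),.112+.2*np.sin(th)+.04*np.cos(th)] for sx in(-.098,.098)]
    print(th,np.round(proj(s,P),1).tolist())
for z in (.135,.141):
    a=np.linspace(0,2*np.pi,60); q=proj(s,[[C[0]+.015*np.cos(t),C[1]+.015*np.sin(t),z] for t in a]); print('gripz',z,q.min(0),q.max(0))
a=cv2.imread('pics/rel_s.png')[235:275,290:335];b=cv2.imread('pics/l6.png')[205:300,250:370]
cv2.imwrite('pics/z1.png',cv2.resize(a,None,fx=12,fy=12,interpolation=cv2.INTER_CUBIC));cv2.imwrite('pics/z2.png',cv2.resize(b,None,fx=6,fy=6,interpolation=cv2.INTER_CUBIC))
```

```text
0 [[211.9, 283.6], [258.6, 257.8]]
0.05 [[208.8, 284.6], [255.3, 258.7]]
0.1 [[205.8, 285.7], [252.0, 259.8]]
gripz 0.135 [242.87563821 304.18189297] [250.85461372 316.97012592]
gripz 0.141 [240.87833297 304.31588455] [248.83211746 317.15260668]
```

View pics/z1.png

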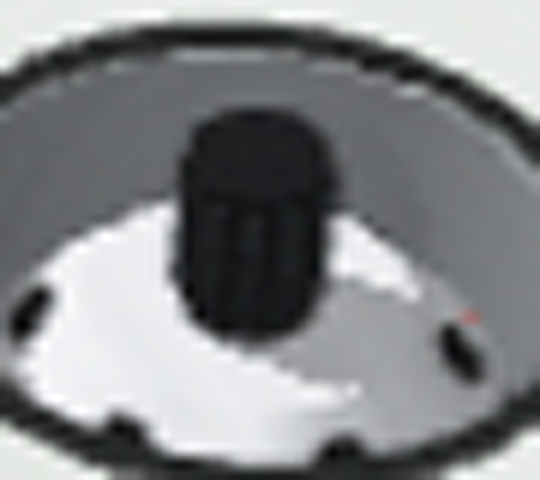

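View pics/z2.png

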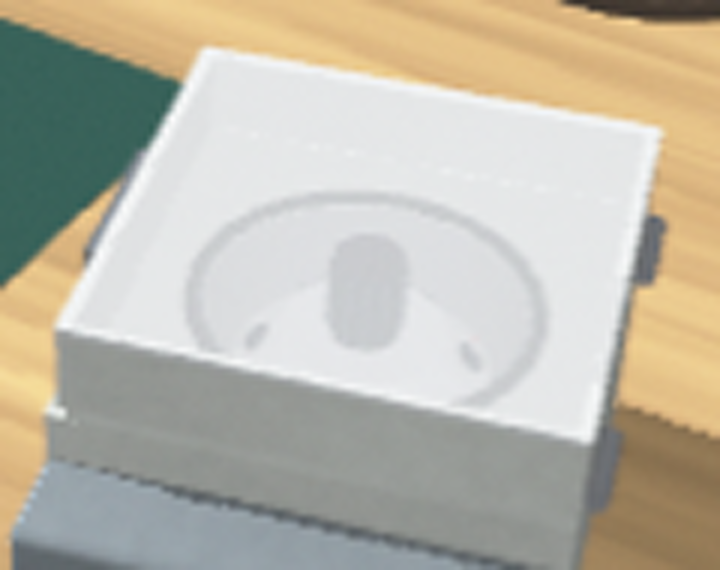

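Run:
```python
from h import *
manip.hold(.3);print(manip.read_clock(),manip.read_ft_force());print(manip.job_done())
```

```text
39.2333 [ 0.005972    0.58536391 -0.07903111]
the job is handed in; nothing more can be done
None
```

The rotor is on the drive and released, the lid is shut, and I handed the job in at about 39 s of the 70 s allowed.

**Rotor:** I picked the silver rotor up by its grip. I turned it about 19° in the air to line its slots up with the drive bar as measured in the wrist-camera pictures. It went down over the shaft and bar without the 3 N guard tripping, and met the seat with about 5 N. No turning under pressure was needed, because the slots dropped over the bar at once. After release, the scene camera shows the grip top where a fully home rotor should be (row 243.7). A rotor riding on the bar would show at about row 241.

**Lid:** My first push stopped when the force guard tripped, because the gripper caught the lid's free edge. I raised the tool about 20 mm and carried on. The lid then swung over and met its hard stop at about 11 N, with the fingertips at the shut height (0.152 m). Its corners in the scene picture match the shut position to within 1–2 pixels.

**Other checks:**
- **Bystanders:** The vials and carton look unmoved in the last scene picture.
- **Arm:** It ended clear of everything, with the force reading near zero.
- **Disagreement:** One rough wrist-camera reading put the grip about 5 mm off the axis. I put that down to the camera's tilt, because the bore clears the shaft by only about 1 mm all round.

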